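# Catch the quarter-turn thread of the slide-drying canister's lid

## Task

The lid with the straight upright fin is only resting on top of the collar of its canister, its lugs not yet in the thread. Turn it backward (anticlockwise seen from above) until its lugs come over the gaps and it drops into the collar, then turn it forward (clockwise) until it stops, and let go. Do not shove the other canister, the one with a round knob, out of its place.

Things in the scene. Friction and masses are not known exactly. Their poses are not given: they have to be found in the camera images.
- lid_fin (a point): Grip point of the loose lid: on its axis, in the straight upright black fin on its top (14 mm thick, 56 long, 40 high), 13 mm below the fin's top edge and 27 mm above the lid's flat top. z up, x along the fin's length towards one lug, y across its thickness. With the lugs on the tabs it is 31 mm above point collar; once dropped onto the seal, 20 mm.
- lid: The same lid, its origin at the centre of its underside: aluminium plug 66 mm across, 13 mm thick, 0.2 kg, with three flat lugs at its rim (16 mm wide, 4 mm thick, reaching 43 mm from the axis) at x and +-120 degrees from it, flush with its top. At first the lugs rest on the tabs, the lid's x 37 to 63 degrees clockwise of the collar's x, seen from above.
- collar (a point): Top centre of the fixed grey canister (100 mm wide, 90 high, foot 124 wide). Three tabs inside leave gaps: one at x, others at +-120 deg. Lid x within 10 deg of this x: lugs clear, lid drops 11 mm onto the seal (lower it if gripped). Then it turns clockwise freely, 3 mm height to spare, to a stop at about 53 deg; anticlockwise stop at about 14 deg. Sideways play 2 mm.
- spare_mid (a point): Middle (half-way up, on the axis) of the other grey canister, not part of the job, standing loose: 92 mm across its foot, 112 mm high with its round knob, which is 30 mm across; 0.8 kg.

How it is judged (in metres and radians):
On the way:
1. turned backward, the lid has dropped through the gaps onto the seal (z of lid_fin in the frame of collar below 0.0235 m and horizontal distance between lid_fin and collar below 0.01 m and angle between the x axis of lid_fin and the x axis of collar, either way round below 0.45 rad), for 0.1 s.
At the end, for the whole second after the job is handed in: The lid lies level on the seal inside the collar (grip point less than 23.5 mm above the collar's top, within 10 mm of its axis, tilted less than 6 degrees), its lugs turned forward under the tabs at least 39 degrees past the gaps (the stop is at about 53 degrees), released and at rest (z of lid_fin in the frame of collar below 0.0235 m and horizontal distance between lid_fin and collar below 0.01 m and angle between the x axis of lid_fin and the x axis of collar, either way round above 0.68 rad and angle between lid_fin's own z axis and vertical below 0.1 rad and linear speed of lid below 0.02 m/s); the robot touches nothing.
It fails at once if the other canister is shoved more than 30 mm from its place (distance of spare_mid from where it was at the start of the episode above 0.03 m).
It also fails if it takes over 35 s, if anything falls off the work surface, if the arm or the gripper's body presses on something with over 40 N, if the wrist force passes 120 N, or if a joint passes its speed limit or range.

## Robot

A 6-joint arm with a two-finger parallel gripper is mounted at the origin on the work surface. World frame = base frame: x ahead of the robot, y to its left, z up, the work surface at z = 0. Lengths are in m, angles in degrees, forces in N, time in s.
With the tool pointing down it reaches from about 0.35 to 0.875 m from the base axis. Payload 4.2 kg.
Tool frame: the origin (TCP) lies midway between the tips of the shut fingers; the grasp point (between the pads) lies 19 mm behind it; x points along the fingers, y is the direction in which the jaws open and shut, and the axes are right-handed (so a half turn about x gives the same grasp; the last joint's range is limited). The gripper opens to 87 mm and grips with 3 to 60 N. Pads are 19 mm wide; open, the fingers measure 117 mm over their backs; the gripper's body (75 mm by 190 mm) begins 51 mm behind the grasp point.
Start: joints at [-56.115, 22.042, 0.453, 0, -68.411, -14.817], TCP at [0.204, -0.591, 0.223] pointing down, gripper open.
Joint ranges: [-179.83, 179.83], [-69.29, 118.12], [-61.27, 80.66], [-181.25, 117.63], [-171.15, -9.14], [-177.46, 177.46]. Speed limits (degrees/s): [159.86, 159.86, 180, 180, 180, 180].

## Interface

Orientations are given as a 3x3 rotation matrix whose columns are the frame's x, y, z axes.
In Python, from station import r gives the robot as it stands.
- The arm moves only by the tool play_rows, never from a script. Its argument "plan" is a list that holds one entry, the list of rows, each a list of 6 numbers: the shift along the tool's x, y, z in cm, then the turn, a rotation vector about the tool's x, y, z in units of 10 degrees (1.0 is 10 degrees). A call has 1 to 5 rows; each row is the pose to reach, as a shift and turn from the pose commanded when the call began, along the tool's axes at that moment; what a row does not reach only later rows make up. A row lasts 1/8 s, in which the tool goes at most 62.5 mm and 10.7 degrees, less where a joint would pass 70% of its speed; a pose out of reach is approached as far as the arm can. A call with a gripper value outside its range is refused whole. "hand" is the opening, from 0 (shut) to 1 (fully open), set as the call begins (left out, the last holds). The fingers move at their own pace and stop on an object; the grip force is fixed at half the most. Time passes only in rows, so rows that repeat a pose let the fingers close. It gives the time, the measured TCP pose, the force and the opening at its end, in the units of the state.
- r.sense(): the state, without advancing time (a new reading comes with each control period).
- r.capture(name): name is "side" or "top"; returns (picture, depth): 480x640x3 uint8, blue, green, red; 480x640 float32, m along the optical axis (not along the pixel's ray), 0 where there is no reading.
- r.get_calibration(name): a dict with "vfov" (degrees; the focal length in pixels is half the picture's height over the tangent of half this angle, whatever the lens; pixels are square), "cx", "cy" (the principal point, pixels), "rvec" (rotation vector, rad) and "tvec" (3), from world to camera coordinates, as OpenCV has them. Camera axes: x right, y down, z forward; pixel columns grow to the right and rows downward; lengths in m; the calibration is good to about 2 mm. A picture is of the moment at which its call begins. get_calibration takes no time and is no camera call.
- r.finish_job(): hands the job in, once; it reports no verdict.
The state is a dict: "time_s": time; "joints": joint angles; "joint_velocities": joint speeds; "effort": joint torques, N m; "tcp_pos": TCP position; "ee_rot": TCP orientation; "wrist_force": force on the tool from outside, world axes, zero at the start; "moment": the same for the moment, N m; "gripper_width": opening from 0.0 (shut) to 1.0 (fully open).
Only numpy, scipy, OpenCV 4.12 (cv2) and the standard library are available. Lean on these libraries where they do the work, as an engineer would, in place of code of your own. Each camera call takes 0.05 s, during which the arm holds its last target.

## Working session

There is one attempt and no reset: what is moved stays moved. The work goes in short steps, Python scripts to look and compute and a tool call to move; the robot and the scene stay as the last step left them, time stands still between calls to the robot, and variables do not carry over. Pictures are saved under pics/ and viewed, and the job is handed in when it is done.

Besides the shell and the picture viewer there is one more tool, called after ">>>" as name([rows], argument=value, ...), one row to a line, values as JSON. play_rows: Moves the arm, as the interface text tells. Its arguments: {"type":"object","properties":{"plan":{"type":"array","items":{"type":"array","items":{"type":"array","items":{"type":"number"}}}},"hand":{"type":"number"}},"required":["plan"]}

```bash
ls; mkdir -p pics; python3 - <<'E'
from station import r
import cv2,numpy as np
print(r.sense())
for n in("side","top"):
    im,d=r.capture(n); cv2.imwrite(f"pics/{n}0.png",im); np.save(f"pics/{n}0.npy",d); print(r.get_calibration(n))
E
```

```text
pics
{'time_s': 0.0, 'joints': array([-5.61155675e+01,  2.20910488e+01,  3.77686287e-01, -2.97920858e-02,
       -6.84105590e+01, -1.48167359e+01]), 'joint_velocities': array([-0.02690067,  0.00916885, -0.1511045 , -0.04979074,  0.0169076 ,
        0.14470433]), 'effort': array([-5.18525867e-04, -3.90668464e+01,  1.87406230e+01,  4.21978980e+00,
        1.09322867e-02, -1.96146780e-04]), 'tcp_pos': array([ 0.20399588, -0.59011704,  0.2214402 ]), 'ee_rot': array([[-8.04421450e-04, -3.26502865e-01,  9.45195870e-01],
       [ 2.06502649e-03,  9.45193618e-01,  3.26503844e-01],
       [-9.99997544e-01,  2.21450120e-03, -8.60969575e-05]]), 'wrist_force': array([-0.37314938, -0.07434397,  0.20477985]), 'moment': array([ 0.0277359 , -0.04690687,  0.03559591]), 'gripper_width': 1.002482139719655}
{'vfov': 53.058476585863204, 'cx': 322.6916170434535, 'cy': 235.92244910854077, 'rvec': array([ 1.05244004, -2.51163478,  0.9058078 ]), 'tvec': array([0.38360919, 0.37374163, 0.6370191 ])}
{'vfov': 54.23311442397776, 'cx': 322.5149170129506, 'cy': 244.42888212233103, 'rvec': array([ 2.12547603, -2.16042019,  0.11413631]), 'tvec': array([0.01769019, 0.56815218, 0.78522733])}
```

View pics/side0.png

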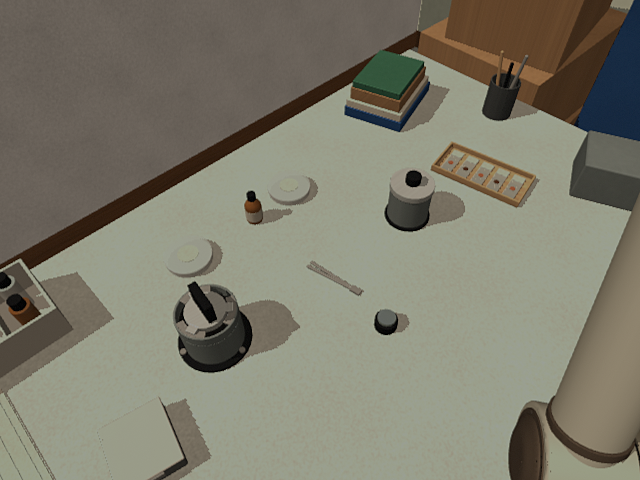

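View pics/top0.png

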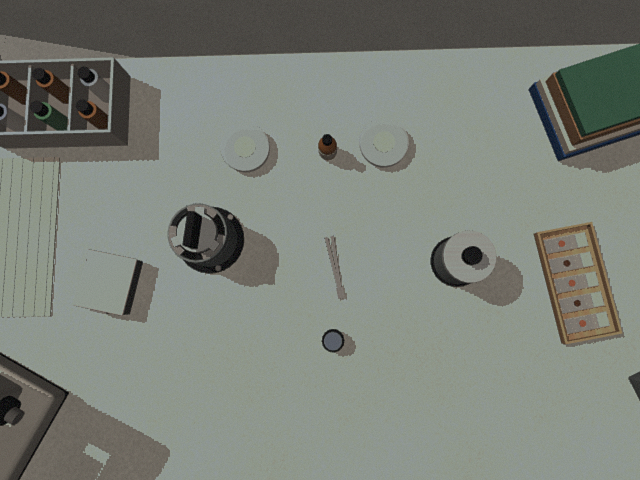

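Top view: the fin lid is at about (195,230) and the knob canister at (470,256). In the side view they are at (205,310) and (410,200). Next I measure from depth.

```bash
cat > h.py <<'E'
import numpy as np,cv2
from station import r
def cal(n):
    c=r.get_calibration(n); f=240/np.tan(np.radians(c['vfov']/2)); R=cv2.Rodrigues(c['rvec'])[0]
    return f,c['cx'],c['cy'],R,np.array(c['tvec'])
def cloud(n,d):
    f,cx,cy,R,t=cal(n); v,u=np.mgrid[0:480,0:640]
    P=np.stack([(u-cx)/f*d,(v-cy)/f*d,d],-1)
    return (P-t)@R   # R^T(P-t)
def proj(n,X):
    f,cx,cy,R,t=cal(n); p=np.atleast_2d(X)@R.T+t
    return p[:,:2]/p[:,2:]*f+[cx,cy]
E
python3 - <<'E'
from h import *
for n,(u0,u1,v0,v1) in (("top",(150,260,190,285)),("side",(160,265,270,380))):
    d=np.load(f"pics/{n}0.npy"); im=cv2.imread(f"pics/{n}0.png"); W=cloud(n,d)
    a=W[v0:v1,u0:u1]; ok=d[v0:v1,u0:u1]>0
    z=a[...,2]; print(n,'nodepth',(~ok).mean(),'zmax',z[ok].max(), np.histogram(z[ok],bins=np.arange(-.005,.16,.005)))
    for lo,hi in((.125,.15),(.085,.097)):
        m=ok&(z>lo)&(z<hi); p=a[m]; 
        if len(p)>3:
            (c,s,ang)=cv2.minAreaRect(p[:,:2].astype(np.float32)); print(lo,m.sum(),p.mean(0),c,s,ang, cv2.minEnclosingCircle(p[:,:2].astype(np.float32)))
    cv2.imwrite(f"pics/{n}z0.png",cv2.resize(im[v0:v1,u0:u1],None,fx=5,fy=5,interpolation=cv2.INTER_CUBIC))
    b=W[150:290,380:520] if n=="side" else W[215:300,420:510]
    p=b.reshape(-1,3); p=p[(p[:,2]>.07)&(p[:,2]<.13)]; print('spare',p.mean(0),p[:,2].max())
E
```

```text
top nodepth 0.0040191387559808615 zmax 0.13658318503896408 (array([3780, 2567,  631,  113,   29,   33,   29,   39,   34,   38,   33,
         43,   37,   41,  180,  276,   66,   94,  597, 1042,  165,   34,
         30,   35,   35,   38,   39,  295,   26,    0,    0,    0]), array([-0.005,  0.   ,  0.005,  0.01 ,  0.015,  0.02 ,  0.025,  0.03 ,
        0.035,  0.04 ,  0.045,  0.05 ,  0.055,  0.06 ,  0.065,  0.07 ,
        0.075,  0.08 ,  0.085,  0.09 ,  0.095,  0.1  ,  0.105,  0.11 ,
        0.115,  0.12 ,  0.125,  0.13 ,  0.135,  0.14 ,  0.145,  0.15 ,
        0.155]))
0.125 360 [0.58487964 0.2146627  0.13271256] (0.5853564739227295, 0.21521000564098358) (0.01512831635773182, 0.05578824132680893) 81.89452362060547 ((0.5852574110031128, 0.21451452374458313), 0.028142528608441353)
0.085 1775 [0.58343526 0.21261091 0.0914468 ] (0.5852727293968201, 0.2161148488521576) (0.09896279126405716, 0.09891754388809204) 37.47003173828125 ((0.5857408046722412, 0.2158493995666504), 0.05046955123543739)
spare [ 0.53700171 -0.22828127  0.09422025] 0.11492878195540131
side nodepth 0.004588744588744589 
[... 330 characters left out ...]
04 ,  0.045,  0.05 ,  0.055,  0.06 ,  0.065,  0.07 ,
        0.075,  0.08 ,  0.085,  0.09 ,  0.095,  0.1  ,  0.105,  0.11 ,
        0.115,  0.12 ,  0.125,  0.13 ,  0.135,  0.14 ,  0.145,  0.15 ,
        0.155]))
0.125 353 [0.58192164 0.21855781 0.13377023] (0.5849169492721558, 0.21767598390579224) (0.014029922895133495, 0.058029644191265106) 82.33650207519531 ((0.5847911834716797, 0.21674084663391113), 0.029285060241818428)
0.085 2080 [0.57819129 0.220479   0.09213215] (0.583758533000946, 0.2177174985408783) (0.098719522356987, 0.09808313101530075) 75.78695678710938 ((0.5848267674446106, 0.21782588958740234), 0.05062806233763695)
spare [ 0.53168871 -0.21936392  0.09275891] 0.1150481483690735
```

View pics/topz0.png

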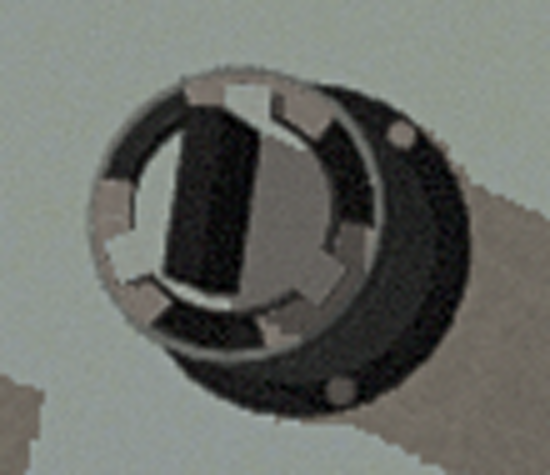

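View pics/sidez0.png

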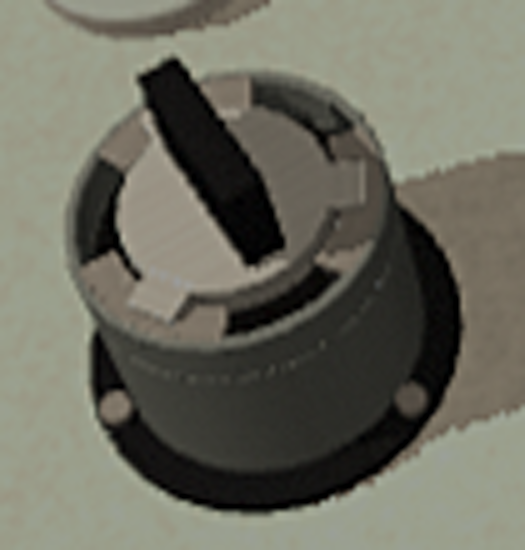

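```bash
python3 - <<'E'
from h import *
c=np.array([.5852,.2168])
outs=[]
for n in("top","side"):
    im=cv2.imread(f"pics/{n}0.png")
    th=np.radians(np.arange(-180,180,.5)); rr=np.arange(.030,.052,.0003)
    T,Rr=np.meshgrid(th,rr)
    X=np.stack([c[0]+Rr*np.cos(T),c[1]+Rr*np.sin(T),np.full(T.shape,.09)],-1).reshape(-1,3)
    p=proj(n,X).astype(np.float32).reshape(T.shape+(2,))
    o=cv2.remap(im,p[...,0],p[...,1],cv2.INTER_LINEAR); outs.append(cv2.resize(o,(720,200)))
    g=o.mean(2)[(rr>.040)&(rr<.044)].mean(0)
    dk=g<(45); e=np.flatnonzero(np.diff(dk.astype(int))); print(n,[(float(np.degrees(th[i])),int(dk[i+1])) for i in e])
cv2.imwrite("pics/pol.png",np.vstack(outs))
E
```

```text
top [(-166.0, 0), (-95.5, 1), (-48.5, 0), (23.5, 1), (70.5, 0), (145.5, 1)]
side [(-170.5, 0), (-97.0, 1), (-89.5, 0), (-50.0, 1), (-48.00000000000001, 0), (-24.000000000000004, 1), (-2.5, 0), (27.0, 1), (73.0, 0), (144.0, 1)]
```

View pics/pol.png

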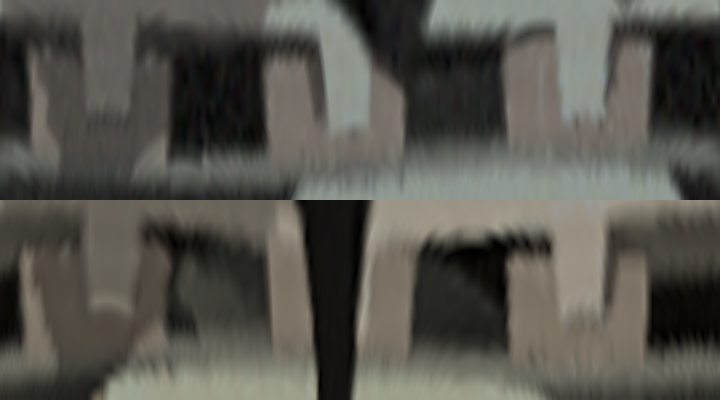

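The two cameras agree: axis about (0.585, 0.217), fin along -8°, and the nearest gap at about +48°. That makes the backward turn about 56°, within the stated 37–63°. Fin top is at 0.134, as expected. I'll approach with the jaws partly open.

>>> play_rows([
  [[0,4.3,4.2,0,0,0],[0,8.6,8.4,0,0,0],[0,12.9,12.6,0,0,0],[0,17.2,16.8,0,0,0],[0,21.5,21,0,0,0]],
], hand=0.5)

```text
time_s: 0.72
tcp_pos: [0.3327, -0.317, 0.2223]
ee_rot: [[-0.0, -0.326, 0.945], [0.0, 0.945, 0.326], [-1.0, 0.0, -0.0]]
wrist_force: [0.4, -0.0, 0.2]
gripper_width: 0.542
```

>>> play_rows([
  [[0,4.3,4.2,0,0,0],[0,8.6,8.4,0,0,0],[0,12.9,12.6,0,0,0],[0,17.2,16.8,0,0,0],[0,21.5,21,0,0,0]],
])

```text
time_s: 1.35
tcp_pos: [0.4609, -0.0451, 0.2225]
ee_rot: [[0.0, -0.327, 0.945], [0.0, 0.945, 0.327], [-1.0, 0.0, 0.0]]
wrist_force: [1.1, -0.7, 0.7]
gripper_width: 0.499
```

>>> play_rows([
  [[0,4.3,4.2,0.9,0,0],[0,8.6,8.4,1.8,0,0],[0,12.9,12.6,2.7,0,0],[0,17.2,16.8,2.7,0,0],[0,20.5,20,2.7,0,0]],
])

```text
time_s: 1.98
tcp_pos: [0.5831, 0.2143, 0.2217]
ee_rot: [[-0.001, 0.137, 0.991], [-0.001, 0.991, -0.137], [-1.0, -0.001, -0.001]]
wrist_force: [0.7, -1.0, -0.5]
gripper_width: 0.503
```

```bash
cat > g.py <<'E'
from h import *
def go(tx,ty,tz,yaw):
    s=r.sense(); R=s['ee_rot']; d=np.array([tx,ty,tz])-s['tcp_pos']
    print('t',s['time_s'],'tcp',s['tcp_pos'].round(4),'w',round(s['gripper_width'],3),'F',s['wrist_force'].round(1),'M',s['moment'].round(2),'J',s['joints'].round(0))
    cy=np.degrees(np.arctan2(R[1,1],R[0,1])); t=np.radians(yaw)
    G=np.array([[0,np.cos(t),0],[0,np.sin(t),0],[-1,0,0.]]); G[:,2]=np.cross(G[:,0],G[:,1])
    print('yaw',cy.round(2),'shift cm',(R.T@d*100).round(2),'rot/10',(np.degrees(cv2.Rodrigues(R.T@G)[0].ravel())/10).round(3))
E
python3 -c "
from g import *
go(.585,.2167,.16,82)"
```

```text
t 1.975 tcp [0.5831 0.2143 0.2217] w 0.503 F [ 0.7 -1.  -0.5] M [-0.09 -0.09  0.01] J [  35.   22.   -0.   -0.  -68. -133.]
yaw 82.13 shift cm [6.17 0.27 0.16] rot/10 [ 0.013 -0.005  0.004]
```

>>> play_rows([
  [[4,0.27,0.16,0,0,0],[8,0.27,0.16,0,0,0],[10,0.27,0.16,0,0,0],[11.8,0.27,0.16,0,0,0],[11.8,0.27,0.16,0,0,0]],
])

```text
time_s: 2.6
tcp_pos: [0.5834, 0.2138, 0.1025]
ee_rot: [[-0.004, 0.138, 0.99], [-0.002, 0.99, -0.138], [-1.0, -0.003, -0.004]]
wrist_force: [0.3, 0.1, -0.1]
gripper_width: 0.502
```

```bash
python3 - <<'E'
from g import *
go(.585,.2167,.103,82)
a,_=r.capture("top");b,_=r.capture("side")
cv2.imwrite("pics/a1.png",np.hstack([cv2.resize(a[180:300,140:270],(400,370)),cv2.resize(b[240:380,150:280],(400,370))]))
E
```

```text
t 2.6 tcp [0.5834 0.2138 0.1025] w 0.502 F [ 0.3  0.1 -0.1] M [-0.01 -0.02 -0.02] J [  35.   28.   -9.   -0.  -54. -133.]
yaw 82.05 shift cm [-0.05  0.31  0.11] rot/10 [ 0.005 -0.021  0.017]
```

View pics/a1.png

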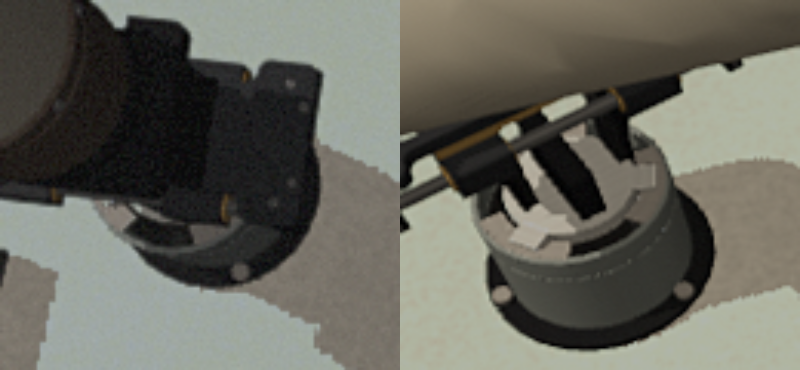

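The fin stands between the open fingers. The TCP is about 3 mm short in y because I'd corrected from a lagging reading. I'll shift it, then close.

>>> play_rows([
  [[0,0.27,0.1,0,0,0],[0,0.27,0.1,0,0,0],[0,0.27,0.1,0,0,0]],
])

```text
time_s: 3.08
tcp_pos: [0.5862, 0.2172, 0.105]
ee_rot: [[0.001, 0.138, 0.99], [0.0, 0.99, -0.138], [-1.0, 0.001, 0.001]]
wrist_force: [0.0, 0.2, 1.5]
gripper_width: 0.5
```

>>> play_rows([
  [[0,0,0,0,0,0],[0,0,0,0,0,0],[0,0,0,0,0,0],[0,0,0,0,0,0],[0,0,0,0,0,0]],
], hand=0)

```text
time_s: 3.7
tcp_pos: [0.586, 0.217, 0.1045]
ee_rot: [[-0.0, 0.138, 0.99], [-0.0, 0.99, -0.138], [-1.0, -0.0, -0.0]]
wrist_force: [0.6, -0.2, 0.5]
gripper_width: 0.154
```

```bash
python3 -c "
from g import *
go(.585,.2167,.103,82)"
```

```text
t 3.7 tcp [0.586  0.217  0.1045] w 0.154 F [ 0.6 -0.2  0.5] M [ 0.02 -0.01 -0.07] J [  35.   28.   -8.   -0.  -54. -133.]
yaw 82.06 shift cm [ 0.15 -0.04 -0.1 ] rot/10 [ 0.006 -0.     0.   ]
```

Gripped at 13 mm, which is the fin's thickness. Turning backward.

>>> play_rows([
  [[0,0,0,-0.8,0,0],[0,0,0,-1.6,0,0],[0,0,0,-2.4,0,0],[0,0,0,-3.2,0,0],[0,0,0,-4,0,0]],
])

```text
time_s: 4.32
tcp_pos: [0.586, 0.217, 0.1045]
ee_rot: [[-0.0, -0.535, 0.845], [-0.0, 0.845, 0.535], [-1.0, 0.0, -0.0]]
wrist_force: [-0.5, -1.5, -0.0]
gripper_width: 0.158
```

>>> play_rows([
  [[0,0,0,-0.8,0,0],[0,0,0,-1.5,0,0],[0,0,0,-1.5,0,0],[0,0,0,-1.5,0,0]],
])

```text
time_s: 4.82
tcp_pos: [0.5858, 0.2169, 0.1042]
ee_rot: [[-0.001, -0.731, 0.683], [-0.0, 0.683, 0.731], [-1.0, 0.0, -0.001]]
wrist_force: [0.1, 0.2, -2.4]
gripper_width: 0.16
```

>>> play_rows([
  [[0.3,0,0,0,0,0],[0.6,0,0,0,0,0],[0.6,0,0,0,0,0]],
])

```text
time_s: 5.2
tcp_pos: [0.5858, 0.2168, 0.098]
ee_rot: [[-0.001, -0.732, 0.681], [-0.0, 0.681, 0.732], [-1.0, 0.0, -0.001]]
wrist_force: [0.5, 0.3, -2.1]
gripper_width: 0.157
```

```bash
python3 - <<'E'
from g import *
go(.586,.217,.0935,138)
E
```

```text
t 5.2 tcp [0.5858 0.2168 0.098 ] w 0.157 F [ 0.5  0.3 -2.1] M [ 0.02  0.02 -0.01] J [ 35.  28.  -9.  -0. -53. -78.]
yaw 137.05 shift cm [ 0.45 -0.01  0.03] rot/10 [-0.095 -0.005 -0.002]
```

It went down 6 mm with only the lid's weight on the wrist, so it is in the gaps. Lowering further.

>>> play_rows([
  [[0.2,0,0,0,0,0],[0.4,0,0,0,0,0],[0.5,0,0,0,0,0],[0.5,0,0,0,0,0]],
])

```text
time_s: 5.7
tcp_pos: [0.5861, 0.2171, 0.0936]
ee_rot: [[0.0, -0.732, 0.681], [0.0, 0.681, 0.732], [-1.0, -0.0, 0.0]]
wrist_force: [0.3, -0.1, -2.0]
gripper_width: 0.16
```

```bash
python3 - <<'E'
from g import *
go(.586,.217,.0935,138)
a,_=r.capture("top");b,_=r.capture("side")
cv2.imwrite("pics/a2.png",np.hstack([cv2.resize(a[180:300,140:270],(400,370)),cv2.resize(b[240:380,150:280],(400,370))]))
E
```

```text
t 5.7 tcp [0.5861 0.2171 0.0936] w 0.16 F [ 0.3 -0.1 -2. ] M [0.06 0.05 0.05] J [ 35.  29.  -9.   0. -52. -78.]
yaw 137.07 shift cm [ 0.01  0.   -0.01] rot/10 [-0.093  0.001  0.   ]
```

View pics/a2.png

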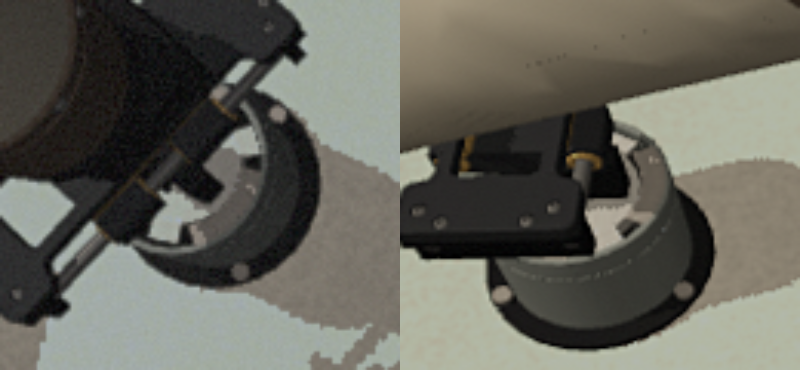

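The lid has dropped below the tabs and a lug sits in the gap, but the wrist still carries its weight. I'll lower it until it touches the seal.

>>> play_rows([
  [[0.1,0,0,0,0,0],[0.15,0,0,0,0,0],[0.15,0,0,0,0,0]],
])

```text
time_s: 6.18
tcp_pos: [0.5861, 0.2171, 0.0935]
ee_rot: [[0.001, -0.732, 0.681], [0.0, 0.681, 0.732], [-1.0, -0.0, 0.001]]
wrist_force: [-2.6, -0.1, 4.7]
gripper_width: 0.159
```

It's seated: 4.7 N contact, 11 mm below the start. I'll ease up 1.5 mm and turn forward.

>>> play_rows([
  [[-0.15,0,0,0,0,0],[-0.15,0,0,0.8,0,0],[-0.15,0,0,1.6,0,0],[-0.15,0,0,2.4,0,0],[-0.15,0,0,3.2,0,0]],
])

```text
time_s: 6.8
tcp_pos: [0.5864, 0.217, 0.0935]
ee_rot: [[0.001, -0.256, 0.967], [0.0, 0.967, 0.256], [-1.0, -0.0, 0.001]]
wrist_force: [-1.0, -0.6, 0.4]
gripper_width: 0.159
```

>>> play_rows([
  [[0,0,0,0.6,0,0],[0,0,0,1.2,0,0],[0,0,0,1.5,0,0],[0,0,0,1.5,0,0]],
])

```text
time_s: 7.3
tcp_pos: [0.5864, 0.2171, 0.0936]
ee_rot: [[0.001, -0.002, 1.0], [0.0, 1.0, 0.002], [-1.0, 0.0, 0.001]]
wrist_force: [-0.0, -0.1, 0.2]
gripper_width: 0.157
```

```bash
python3 -c "
from g import *
go(.586,.217,.0935,85)"
```

```text
t 7.3 tcp [0.5864 0.2171 0.0936] w 0.157 F [-0.  -0.1  0.2] M [-0.05 -0.04 -0.09] J [  35.   29.   -9.    0.  -52. -125.]
yaw 90.1 shift cm [ 0.01 -0.01 -0.04] rot/10 [ 0.51   0.003 -0.001]
```

Freely turned 47°. I'll go on in small steps until the stop shows as a moment.

>>> play_rows([
  [[0,0,0,0.2,0,0],[0,0,0,0.4,0,0],[0,0,0,0.4,0,0]],
])

```text
time_s: 7.68
tcp_pos: [0.5862, 0.2171, 0.0936]
ee_rot: [[0.0, 0.068, 0.998], [-0.0, 0.998, -0.068], [-1.0, -0.0, 0.0]]
wrist_force: [0.2, -1.0, -1.8]
gripper_width: 0.161
```

```bash
python3 -c "
from g import *
go(.586,.217,.0935,85)"
```

```text
t 7.675 tcp [0.5862 0.2171 0.0936] w 0.161 F [ 0.2 -1.  -1.8] M [-0.05 -0.19  0.46] J [  35.   29.   -9.    0.  -52. -129.]
yaw 86.13 shift cm [ 0.01 -0.01 -0.02] rot/10 [0.113 0.002 0.001]
```

>>> play_rows([
  [[0,0,0,0.2,0,0],[0,0,0,0.3,0,0],[0,0,0,0.3,0,0]],
])

```text
time_s: 8.05
tcp_pos: [0.5861, 0.2171, 0.0936]
ee_rot: [[0.0, 0.12, 0.993], [-0.0, 0.993, -0.12], [-1.0, -0.0, 0.0]]
wrist_force: [-0.3, -0.6, -1.0]
gripper_width: 0.163
```

```bash
python3 -c "
from g import *
go(.586,.217,.0935,85)"
```

```text
t 8.05 tcp [0.5861 0.2171 0.0936] w 0.163 F [-0.3 -0.6 -1. ] M [-0.02 -0.06  0.84] J [  35.   29.   -9.    0.  -52. -132.]
yaw 83.1 shift cm [ 0.01 -0.01 -0.01] rot/10 [-0.19   0.     0.001]
```

The moment rises to 0.46 and then 0.84 Nm, so the stop is reached. I'll relax the twist by 2.5° and release with a partial opening that stays inside the rim.

>>> play_rows([
  [[0,0,0,-0.25,0,0],[0,0,0,-0.25,0,0]],
])

```text
time_s: 8.3
tcp_pos: [0.586, 0.2171, 0.0935]
ee_rot: [[-0.0, 0.079, 0.997], [0.0, 0.997, -0.079], [-1.0, 0.0, -0.0]]
wrist_force: [0.8, 0.2, -0.9]
gripper_width: 0.16
```

>>> play_rows([
  [[0,0,0,0,0,0],[0,0,0,0,0,0],[0,0,0,0,0,0],[0,0,0,0,0,0]],
], hand=0.42)

```text
time_s: 8.8
tcp_pos: [0.5861, 0.217, 0.0936]
ee_rot: [[0.0, 0.078, 0.997], [0.0, 0.997, -0.078], [-1.0, 0.0, 0.0]]
wrist_force: [0.1, -0.7, -0.2]
gripper_width: 0.409
```

>>> play_rows([
  [[-2,0,0,0,0,0],[-5,0,0,0,0,0],[-9,0,0,0,0,0],[-14,0,0,0,0,0],[-18,0,0,0,0,0]],
])

```text
time_s: 9.43
tcp_pos: [0.5862, 0.217, 0.2759]
ee_rot: [[0.002, 0.077, 0.997], [0.001, 0.997, -0.077], [-1.0, 0.001, 0.002]]
wrist_force: [1.3, -0.2, 0.3]
gripper_width: 0.422
```

>>> play_rows([
  [[0,-5,-2,0,0,0],[0,-11,-4,0,0,0],[0,-17,-6,0,0,0],[0,-22,-8,0,0,0],[0,-22,-8,0,0,0]],
])

```text
time_s: 10.05
tcp_pos: [0.4875, 0.0013, 0.2743]
ee_rot: [[0.001, 0.081, 0.997], [0.0, 0.997, -0.081], [-1.0, 0.0, 0.001]]
wrist_force: [0.4, 0.5, -1.2]
gripper_width: 0.422
```

```bash
python3 - <<'E'
from g import *
go(.586,.217,.0935,85)
c=np.array([.5852,.2168])
out=[]
for n,(u0,u1,v0,v1) in (("top",(150,260,190,285)),("side",(160,265,270,380))):
    im,d=r.capture(n); a=cloud(n,d)[v0:v1,u0:u1].reshape(-1,3)
    p=a[(a[:,2]>.113)&(a[:,2]<.15)&(np.hypot(*(a[:,:2]-c).T)<.045)]
    print(n,len(p),'ztop med/max',np.median(p[:,2]),p[:,2].max(),cv2.minAreaRect(p[:,:2].astype(np.float32)))
    out.append(cv2.resize(im[v0-5:v1+5,u0-5:u1+5],(400,400)))
    d0=np.load(f"pics/{n}0.npy"); 
    b=cloud(n,d); b0=cloud(n,d0); sl=np.s_[150:290,380:520] if n=="side" else np.s_[215:300,420:510]
    for q in(b0,b):
        q=q[sl].reshape(-1,3); q=q[(q[:,2]>.07)&(q[:,2]<.13)]; print('spare',q.mean(0))
cv2.imwrite("pics/end.png",np.hstack(out))
E
```

```text
t 10.05 tcp [0.4875 0.0013 0.2743] w 0.422 F [ 0.4  0.5 -1.2] M [ 0.04 -0.04  0.01] J [  19.    6.  -13.   -0.  -70. -114.]
yaw 85.34 shift cm [18.1  22.29  8.05] rot/10 [ 0.034  0.005 -0.003]
top 192 ztop med/max 0.12199043156498583 0.12664284778032506 ((0.5971751809120178, 0.21524640917778015), (0.014437832869589329, 0.032758601009845734), 89.70590209960938)
spare [ 0.53700171 -0.22828127  0.09422025]
spare [ 0.53701996 -0.22832371  0.09420447]
side 362 ztop med/max 0.12300659632884342 0.1258351632460899 ((0.5846157670021057, 0.21736600995063782), (0.014763853512704372, 0.05694519728422165), 88.30110931396484)
spare [ 0.53168871 -0.21936392  0.09275891]
spare [ 0.5318669  -0.21947594  0.09284589]
```

View pics/end.png

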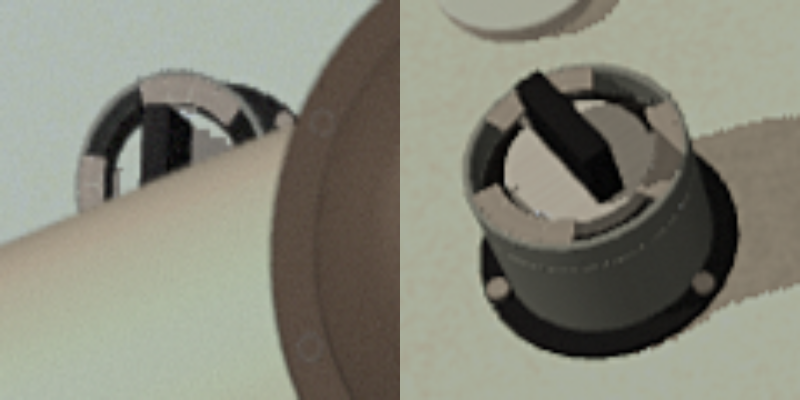

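The side view shows the lid below the tabs with its lugs hidden under them. The fin top is at 0.123, 11 mm lower, and the fin lies at about -1° to -2°, some 49° past the gap. The spare canister hasn't moved. Handing in.

```bash
python3 -c "
from station import r
print(r.finish_job())"
```

```text
the job is handed in; nothing more can be done
None
```

I turned the lid backward about 55° until it dropped 11 mm onto the seal, with 4.7 N of contact felt at the wrist. I then turned it forward until the moment rose to 0.84 Nm at the stop, backed off 2.5°, released it and moved the arm clear. The job was handed in at about 10 s of the 35 s allowed; handing in gives no verdict.

**Final checks**
- **Height:** the fin top is 11 mm lower than at the start, and the lugs are out of sight under the tabs.
- **Turn:** the side view puts the lid about 49° past the gaps (39° needed). The top view gives about 48°, but the arm partly hid the lid there, so that figure and its centre position are unreliable.
- **Centring:** within about 1 mm of the collar's axis in the side view.
- **Other canister:** moved less than 1 mm in both views.
- **Arm:** clear of everything, with wrist force near zero.

I found no failed checks. Tilt was not measured separately; the lid looks level in the side view.

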